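# Press a two-lift heel stack at the right stop of a bench heel press

## Robot

A 7-joint arm with a two-finger parallel gripper is mounted at the origin on a cart in front of the work surface, level with it; the furniture and walls round the work are solid. World frame = base frame: x ahead of the robot, y to its left, z up, the work surface at z = 0. Lengths are in m, angles in rad, forces in N, time in s.
With the tool pointing down it reaches from about 0.425 to 0.95 m from the base axis. Payload 16.7 kg.
Tool frame: the origin (TCP) lies where the fingers leave the gripper's body, on its centre line; the fingertips stand 97 mm ahead of it and the grasp point (between the pads) lies 78 mm ahead of it (bot.finger_overhang is the distance from the TCP to the fingertips, in m); z points along the fingers, y is the line along which they close (so a half turn about z gives the same grasp; the last joint's range is limited). The gripper opens to 94 mm and grips with 3 to 60 N. Pads are 16 mm wide; open, the fingers measure 119 mm over their backs; the gripper's body (75 mm by 177 mm) begins 78 mm behind the grasp point.
Start: joints at [-1.484, 0.426, 0.074, 1.606, -0.034, 1.111, -0.067], TCP at [0.158, 0.656, 0.303] pointing down, gripper open.
Joint ranges: [-2.85, 2.85], [-0.5, 2.14], [-1.23, 1.37], [0.21, 2.46], [-1.02, 4.16], [0.16, 2.05], [-2.73, 2.73]. Speed limits (rad/s): [1.89, 1.89, 2.39, 2.39, 3.01, 3.01, 3.01].

## Interface

Orientations are given as a unit quaternion [w, x, y, z].
In Python, from plant import telemetry, snapshot, camera_model, ticket, bot gives the robot as it stands. The module is installed in compiled form; this text tells all that it offers.
- The arm moves only by the shell command python3 -m creep 'ROWS'. ROWS is JSON, a list of rows, each an object with "gripper": the opening in per cent of the stroke, from 0 (shut) to 100 (fully open); "dp": the shift along the tool's x, y, z in cm, a list of three; "yaw": the turn about the tool's z in rad. A call has 1 to 20 rows; each row is the pose to reach, as a shift and turn from the pose commanded when the call began, along the tool's axes at that moment; what a row does not reach only later rows make up. A row lasts 1/8 s, in which the tool goes at most 62.5 mm and 10.7 degrees, less where a joint would pass 70% of its speed; a pose out of reach is approached as far as the arm can. A call with a gripper value outside its range is refused whole. The fingers move at their own pace and stop on an object; the grip force is fixed at half the most. Time passes only in rows, so rows that repeat a pose let the fingers close. It gives the time, the measured TCP pose, the force, the opening and the grip force at its end, in the units of the state.
- telemetry.state(): the state, without advancing time (a new reading comes with each control period).
- snapshot(name): name is "side" or "top" or "wrist"; returns the picture (384x512x3 uint8, red, green, blue); there is no depth.
- camera_model(name): a dict with "vertical_fov" (degrees; the focal length in pixels is half the picture's height over the tangent of half this angle, whatever the lens; pixels are square), "cx", "cy" (the principal point, pixels), "R" (3x3) and "t" (3): a world point X has camera coordinates R X + t. Camera axes: x right, y down, z forward; pixel columns grow to the right and rows downward; lengths in m; the calibration is good to about 2 mm. A picture is of the moment at which its call begins: read the wrist's pose just before it. camera_model takes no time and is no camera call; for the wrist camera it gives the pose at the moment of the call.
- ticket.job_done(): hands the job in; it is judged then, once.
The state is a dict: "time": time; "joint_pos": joint angles; "dq": joint speeds; "joint_efforts": joint torques, N m; "position": TCP position; "ee_rot": TCP orientation; "wrist_force": force on the tool from outside, world axes, zero at the start; "torque": the same for the moment, N m; "grip_width": finger opening in m; "finger_force": force on a finger pad.
Only numpy, scipy, OpenCV 4.12 (cv2) and the standard library are available. Lean on these libraries where they do the work, as an engineer would, in place of code of your own. Each camera call takes 0.05 s, during which the arm holds its last target. There are 200 camera calls.

## Task

Make up a two-lift heel in the bench press: lay the loose rubber heel lift squarely on the one already on the press's anvil, rounded end towards the two pins, push the sliding gauge in until it holds both lifts snug against the pins with their straight edges flush, and turn the stop dial to its two-pip mark. Only then bring the weighted arm over and lower it gently, without letting it drop, until it rests on its stop and the pad bears on the stack, and let go. Leave the tack tin, the pincers and the wax block where they lie.

Things in the scene. Friction and masses are not known exactly. Their poses are not given: they have to be found in the camera images.
- press: Grey-green cast bench heel press, fixed; origin on the table under the centre of its anvil, x towards its hinge (away from the robot, yaw within 0.15 rad), y left, z up. Base 14 mm thick, x -105..135, y -55..60 mm, plus a wing at x -84..53, y 30..198 mm with the sloped dial. Hinge lugs at x 80..120 mm, up to z 110 mm.
- nest (a point): Point on top of the steel anvil plate (press frame 0, 0, 40 mm; plate x -28..50, y -28..28 mm) over which the origins of both lifts lie when their rounded ends touch both upright steel pins (10 mm thick, at press x 31.6, y +-20 mm, tops at z 74 mm; smooth). The nest is open to +-y for fingers.
- lift_top: Loose black rubber heel lift, D-shaped plate 56 x 67 x 10 mm, about 30 g, flat on the table left of the press. Origin: centre of underside. Its y runs along the 67 mm: straight edge (52 mm wide) at y +33 mm, rounded end at y -33 mm; widest, 56 mm across x, at y -7 mm. When stacked its y points along the press's -x and its underside is at z 50 mm.
- lift_bottom: Equal lift already on the anvil, rounded end towards the pins but up to 8 mm short of them and slightly askew; same axes; underside at z 40 mm.
- top_breast (a point): Middle of the straight edge of the loose lift, at its underside.
- bottom_breast (a point): Middle of the straight edge of the lift on the anvil, at its underside.
- gauge (a joint): Travel of the square gauge along the press's +x, m: 0 fully back (towards the robot), 0.030 when its face holds both lifts against the pins, limit 0.040; starts at 0 to 0.012. Friction about 1.5 N, stays where left; 5 to 10 N seats and centres the lifts. Its flat face, 48 mm wide, z 41 to 68 mm, stands at press x = -63 mm + travel.
- gauge_grip (a point): On the centre line of the gauge's dark upright thumb block (14 mm thick along x, 26 mm wide along y, up to 78 mm above the table), 63 mm above the table, 24 mm in front (-x) of the gauge's face. Push the block towards the pins.
- stop_dial (a joint): Stop dial angle, rad, growing anticlockwise seen from above it. Spring-ball detents every 36 degrees: 0 one pip, 0.628 two, 1.257 three, 1.885 four pips (the number of lifts: the stepped turret under the knob halts the arm at that stack height). Starts near three or four. About 0.1 N m turns it past a detent; it settles into the nearest when let go.
- dial_grip (a point): Centre of the dial's black bar grip, on the turning axis. z: the axis, leaning 28 degrees from vertical towards the press's -x; x: along the bar to its white-lined end, which points at the marks. Bar 56 mm long (x), 18 thick (y), 29 high, its top 10 mm above this point; turret steps end 20 mm below it, 50 mm out.
- dial_face: Sloped bare-metal dial face, 134 mm wide disc, origin at its centre on its upper surface, z normal to it. Marks of 1, 2, 3, 4 black pips stand left to right round its lower edge, 59 mm from the axis, at 54 and 18 degrees left and 18 and 54 degrees right of straight down the slope, seen from the robot.
- press_arm (a joint): Weighted arm, rad: 0 level, on the two-lift stop; starts open at 1.55 to 1.68, about upright; limit 1.8. About 1.6 kg, centre of mass 0.1 m from the hinge; damped, slightly stiff hinge (0.45 N m): it stays open when upright; once well forward it sinks by its weight down to its stop.
- press_hinge (a point): Hinge axis of the arm, along the press's y, 90 mm above the table, press x = 100 mm.
- press_handle (a point): Centre of the wooden cross bar of the arm's loop handle, round, 18 mm thick, 80 mm long along the press's y, 215 mm from the hinge axis. The loop is open over 60 mm between bar and arm, and 84 mm between its side rods.
- press_pad (a joint): Sprung rubber pad under the arm, 44 x 40 mm: m pushed up into the arm; 0 hanging free, 0.004 (about 6 N) when two lifts are pressed at the two-lift stop, limit 0.009.
- tack_tin: Round green tin of tacks, 68 mm wide, 20 mm high, behind the loose lift: leave alone.
- pincers: Forged pincers lying flat, 140 mm long, behind and left of the loose lift: leave alone.
- wax_block: Yellow wax block, 34 x 52 x 18 mm, behind the press: leave alone.
Things that resemble listed ones, but are neither listed nor needed, are in the scene too. Leave any red look-alike of the lift_top alone.

How it is judged:
On the way:
1. with the arm still up, the loose lift lies on the other, both against the pins with their straight edges flush, the gauge snug, and the dial at two pips (value of joint stop_dial between 0.4783 and 0.7783 rad and value of joint gauge between 0.0275 and 0.0325 m and horizontal distance between top_breast and bottom_breast below 0.004 m and z of lift_top in the frame of press between 0.047 and 0.053 m and z of lift_bottom in the frame of press between 0.037 and 0.043 m and x of lift_top in the frame of press between -0.004 and 0.004 m and y of lift_top in the frame of press between -0.004 and 0.004 m and x of lift_bottom in the frame of press between -0.004 and 0.004 m and y of lift_bottom in the frame of press between -0.004 and 0.004 m and value of joint press_arm above 1.2 rad), for 0.2 s.
At the end, for the whole second after the job is handed in: Dial at two pips (0.15 rad); both lifts on the anvil within 4 mm of the nest, straight edges flush within 4 mm, rounded ends to the pins; gauge within 2.5 mm of its snug 30 mm; arm resting at its two-lift stop (0.025 rad), pad pushed up 2.5 to 5.5 mm; all at rest (value of joint stop_dial between 0.4783 and 0.7783 rad and value of joint gauge between 0.0275 and 0.0325 m and horizontal distance between top_breast and bottom_breast below 0.004 m and z of lift_top in the frame of press between 0.047 and 0.053 m and z of lift_bottom in the frame of press between 0.037 and 0.043 m and x of lift_top in the frame of press between -0.004 and 0.004 m and y of lift_top in the frame of press between -0.004 and 0.004 m and x of lift_bottom in the frame of press between -0.004 and 0.004 m and y of lift_bottom in the frame of press between -0.004 and 0.004 m and value of joint press_arm between -0.025 and 0.025 rad and value of joint press_pad between 0.0025 and 0.0055 m and linear speed of lift_top below 0.02 m/s); the robot touches nothing.
It fails at once if the arm falls or is slammed down (faster than 1.6 rad/s) (velocity of joint press_arm below -1.6 rad/s).
It fails at once if the tack tin is moved by more than 30 mm (distance of tack_tin from where it was at the start of the episode above 0.03 m).
It fails at once if the pincers is moved by more than 30 mm (distance of pincers from where it was at the start of the episode above 0.03 m).
It fails at once if the wax block is moved by more than 30 mm (distance of wax_block from where it was at the start of the episode above 0.03 m).
It also fails if it takes over 72 s, if anything falls off the work surface, if the arm or the gripper's body presses on something with over 40 N, if the wrist force passes 120 N, or if a joint passes its speed limit or range.

## Working session

There is one attempt and no reset: what is moved stays moved. The work goes in short steps, Python scripts to look and compute and a shell command to move; the robot and the scene stay as the last step left them, time stands still between calls to the robot, and variables do not carry over. Pictures are saved under pics/ and viewed, at most 10 in all, crops included, and the job is handed in when it is done.

```bash
mkdir -p pics; cat > h.py <<'E'
import numpy as np, cv2
from scipy.spatial.transform import Rotation as Rn
from plant import telemetry, snapshot, camera_model, ticket, bot
def f(c): return 192/np.tan(np.radians(c["vertical_fov"])/2)
def ray(c,u,v):
    R=np.array(c["R"]);t=np.array(c["t"]);o=-R.T@t
    return o,R.T@np.array([(u-c["cx"])/f(c),(v-c["cy"])/f(c),1])
def onz(c,u,v,z):
    o,d=ray(c,u,v);return o+d*(z-o[2])/d[2]
def proj(c,X):
    p=np.array(c["R"])@np.array(X)+np.array(c["t"]);return p[:2]/p[2]*f(c)+[c["cx"],c["cy"]]
def pose():
    s=telemetry.state();q=s["ee_rot"];return np.array(s["position"]),Rn.from_quat([q[1],q[2],q[3],q[0]]).as_matrix(),s
E
python3 - <<'E'
from h import *
p,R,s=pose();print(s["time"],p,R.round(3),s["grip_width"])
for n in("top","side"):
    c=camera_model(n);print(n,{k:np.round(v,3).tolist() for k,v in c.items()})
a=snapshot("top");b=snapshot("side");np.savez("s0.npz",top=a,side=b)
cv2.imwrite("pics/top0.png",cv2.cvtColor(cv2.resize(a,(800,600)),cv2.COLOR_RGB2BGR))
cv2.imwrite("pics/side0.png",cv2.cvtColor(cv2.resize(b,(800,600)),cv2.COLOR_RGB2BGR))
E
```

```text
0.0 [0.15762621 0.65602276 0.30198421] [[-0.972  0.234 -0.   ]
 [ 0.234  0.972 -0.001]
 [-0.    -0.001 -1.   ]] 0.09417588197110179
top {'vertical_fov': 48.524, 'cx': 248.76, 'cy': 201.208, 'R': [[-0.015, -1.0, 0.007], [-0.993, 0.014, -0.116], [0.116, -0.009, -0.993]], 't': [0.318, 0.573, 1.028]}
side {'vertical_fov': 48.166, 'cx': 247.385, 'cy': 200.631, 'R': [[-0.998, -0.055, -0.008], [-0.029, 0.642, -0.766], [0.047, -0.765, -0.643]], 't': [0.62, -0.098, 1.318]}
```

View pics/top0.png

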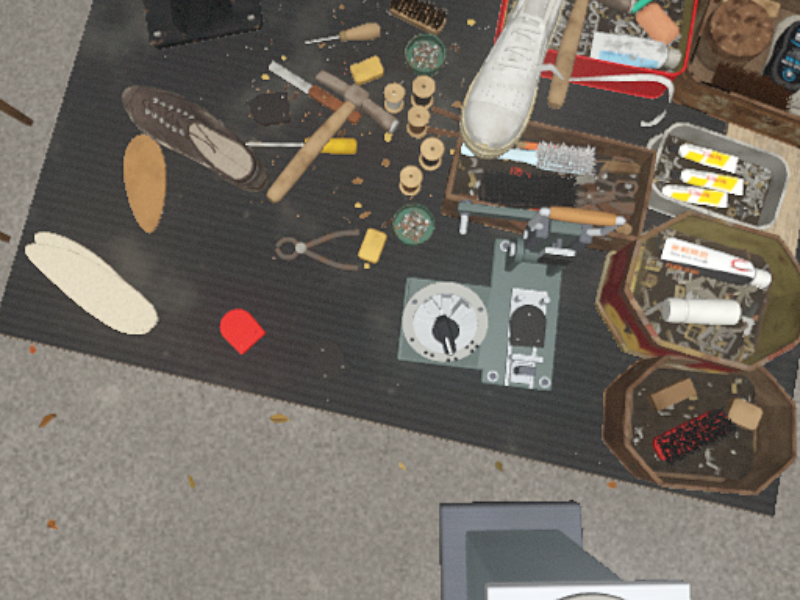

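View pics/side0.png

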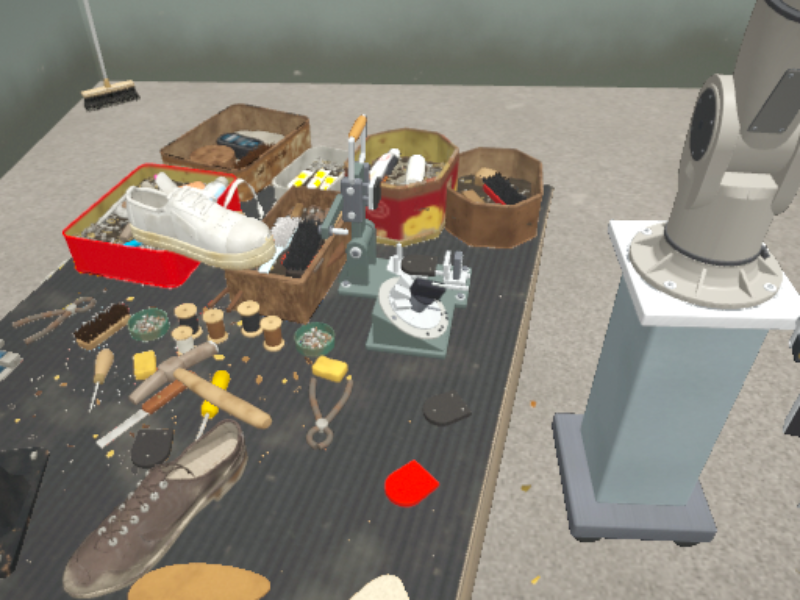

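Top view: press at (525,320), its dial at (445,322), arm upright with orange handle at (580,215), tin (413,224), pincers (320,248), red look-alike (240,330). The possible targets in the side view are the black lift at (445,408), a second black one by the shoe at (152,447) and the red one at (410,485). By the description (left of the press, with tin and pincers behind it) I choose (445,408), and check it in a close crop.

```bash
python3 - <<'E'
from h import *
d=np.load("s0.npz");ct,cs=camera_model("top"),camera_model("side")
u,v=np.array([445,408])*.64; P=onz(cs,u,v,.01); print("lift",P,"top px",proj(ct,P))
u,v=proj(ct,P)
a=d["top"][147:257,250:360]; x,y=int(u)-40,int(v)-40;b=d["top"][y:y+80,x:x+80]
x2,y2=int(445*.64)-40,int(408*.64)-40;c=d["side"][y2:y2+80,x2:x2+80]
g=lambda i:np.clip(255*(i/255.)**.45,0,255).astype(np.uint8)
A=cv2.resize(a,(500,500),interpolation=2)
B=cv2.resize(np.vstack([g(b),g(c)]),(250,500),interpolation=2)
cv2.imwrite("pics/c1.png",cv2.cvtColor(np.hstack([A,B]),cv2.COLOR_RGB2BGR));print(x,y,x2,y2)
E
```

```text
lift [0.50970687 0.41187687 0.01      ] top px [208.38513975 229.52474541]
168 189 244 221
```

View pics/c1.png

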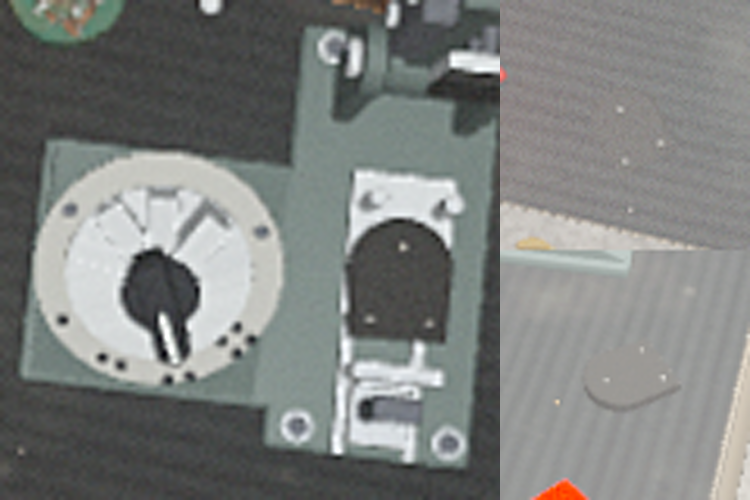

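The crop confirms a black D-shaped lift with three bright tacks, one near its round end (top crop (620,108)) and two near its straight edge ((660,143) and (625,162)). The dial bar points at three pips. Press base corners are at crop (265,445), (465,467), (47,140) and (22,378).

```bash
cat >> h.py <<'E'
def tri(c1,p1,c2,p2):
    (o1,d1),(o2,d2)=ray(c1,*p1),ray(c2,*p2)
    k=np.linalg.lstsq(np.c_[d1,-d2],o2-o1,rcond=None)[0];a,b=o1+k[0]*d1,o2+k[1]*d2
    return (a+b)/2,np.linalg.norm(a-b)
E
python3 - <<'E'
from h import *
ct,cs=camera_model("top"),camera_model("side")
k=lambda x,y:(250+x*.22,147+y*.22)
W=np.array([onz(ct,*k(*q),.014)[:2] for q in[(265,445),(465,467),(47,140),(22,378),(305,27)]])
M=np.array([[-.105,.06],[-.105,-.055],[.053,.198],[-.084,.198],[.135,.06]])
for n in(4,5):
    w,m=W[:n],M[:n];a=m-m.mean(0);b=w-w.mean(0)
    y=np.arctan2((a[:,0]*b[:,1]-a[:,1]*b[:,0]).sum(),(a*b).sum());r=np.array([[np.cos(y),-np.sin(y)],[np.sin(y),np.cos(y)]])
    t=w.mean(0)-r@m.mean(0);print("press",t,y,((m@r.T+t-w)*1000).round(1).tolist())
l=lambda x,y:(168+(x-500)*.32,189+y*.32)
L=np.array([onz(ct,*l(*q),.01) for q in[(620,108),(660,143),(625,162)]]);print("tacks",L)
for q in[(402,247),(370,320),(430,323)]: print("anvil tack press",r.T@(onz(ct,*k(*q),.05)[:2]-t))
for nm,a,b in(("dial",(285.2,210.8),(273.9,185.6)),("handle",(371,138),(229,82))):
    P,e=tri(ct,a,cs,b);print(nm,P,e,"press",r.T@(P[:2]-t))
E
```

```text
press [0.56377137 0.08968839] -0.1264554393524406 [[-0.2, 0.8], [-1.0, -3.4], [2.0, 0.7], [-0.8, 1.8]]
press [0.56286866 0.0895624 ] -0.12910573267503644 [[-0.9, 1.0], [-2.0, -3.2], [1.6, 0.4], [-1.1, 1.8], [2.5, 0.0]]
tacks [[0.52482282 0.41682435 0.01      ]
 [0.4961443  0.38472658 0.01      ]
 [0.48131661 0.41295688 0.01      ]]
anvil tack press [0.0090804  0.00127415]
anvil tack press [-0.03219058  0.01482365]
anvil tack press [-0.03010616 -0.01736227]
dial [0.54314115 0.2250759  0.09144555] 0.007322033931165406 press [-0.03701034  0.13184582]
handle [0.66135887 0.08078144 0.30746503] 0.00042041806057273995 press [0.09880104 0.00397248]
```

Press at (0.563, 0.090), yaw about -0.128. Loose lift at about (0.510, 0.410), with its straight edge towards 206°. Next: go above the lift.

```bash
python3 -m creep '[{"gripper":100,"dp":[-40,-15.5,5],"yaw":-0.7},{"gripper":100,"dp":[-40,-15.5,5],"yaw":-0.7},{"gripper":100,"dp":[-40,-15.5,5],"yaw":-0.7},{"gripper":100,"dp":[-40,-15.5,5],"yaw":-0.7},{"gripper":100,"dp":[-40,-15.5,5],"yaw":-0.7},{"gripper":100,"dp":[-40,-15.5,5],"yaw":-0.7},{"gripper":100,"dp":[-40,-15.5,5],"yaw":-0.7},{"gripper":100,"dp":[-40,-15.5,5],"yaw":-0.7},{"gripper":100,"dp":[-40,-15.5,5],"yaw":-0.7},{"gripper":100,"dp":[-40,-15.5,5],"yaw":-0.7},{"gripper":100,"dp":[-40,-15.5,5],"yaw":-0.7}]'
python3 - <<'E'
from h import *
p,R,s=pose();c=camera_model("wrist");a=snapshot("wrist");np.savez("w1.npz",a=a)
print(s["time"],p,R.round(3),"cam",-np.array(c["R"]).T@c["t"],np.array(c["R"])[2],proj(c,[.51,.41,.01]))
g=(255*(a/255.)**.5).astype(np.uint8)
cv2.imwrite("pics/w1.png",cv2.cvtColor(g,cv2.COLOR_RGB2BGR))
E
```

```text
time: 1.48
position: [0.5095, 0.4131, 0.2528]
ee_rot: [-0.0, -0.231, 0.973, 0.0]
wrist_force: [-0.8, 0.7, -0.0]
grip_width: 0.0939
finger_force: 0.0
1.475 [0.50947188 0.41308712 0.25282026] [[-0.893 -0.449 -0.   ]
 [-0.449  0.893  0.   ]
 [-0.     0.    -1.   ]] cam [0.44464132 0.37955111 0.3346103 ] [ 0.22483306  0.1134164  -0.96777415] [253.7587622  181.44572485]
```

View pics/w1.png

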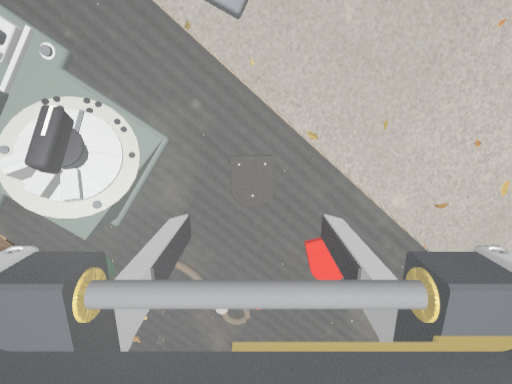

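The wrist view shows the lift square to the image, with tacks at (239,164), (265,164) and (252,195), the straight edge at row 155 and the round end at about row 205.

```bash
python3 - <<'E'
from h import *
p,R,s=pose();c=camera_model("wrist");a=np.load("w1.npz")["a"]
g=a[140:215,222:285].astype(int).min(2);m=(g>110).astype(np.uint8)
n,_,st,ce=cv2.connectedComponentsWithStats(m)
T=[]
for q in ce[1:]+[222,140]:
    X=onz(c,*q,.01);print(q.round(1),X,(R.T@(X-p))[:2]*100)
for q in[(231,156),(273,156),(231,175),(273,175),(252,205)]: print(q,(R.T@(onz(c,*q,.01)-p))[:2]*100)
E
```

```text
[238.5 164. ] [0.49905214 0.38327095 0.01      ] [ 2.27915579 -2.17795075]
[264.5 163.5] [0.48414215 0.41145776 0.01      ] [2.34576137 1.01008983]
[252.4 195.2] [0.52687234 0.41626437 0.01      ] [-1.68810435 -0.47908652]
(231, 156) [ 3.2580197  -3.07650014]
(273, 156) [3.26585903 2.03548633]
(231, 175) [ 0.90522974 -3.1275598 ]
(273, 175) [0.91327304 2.07782775]
(252, 205) [-2.98575827 -0.53204722]
```

```bash
python3 -m creep '[{"gripper":100,"dp":[-0.4,-0.5,5],"yaw":-0.02},{"gripper":100,"dp":[-0.4,-0.5,10],"yaw":-0.02},{"gripper":100,"dp":[-0.4,-0.5,13],"yaw":-0.02},{"gripper":100,"dp":[-0.4,-0.5,14.5],"yaw":-0.02},{"gripper":100,"dp":[-0.4,-0.5,15.3],"yaw":-0.02},{"gripper":100,"dp":[-0.4,-0.5,15.3],"yaw":-0.02},{"gripper":100,"dp":[-0.4,-0.5,15.3],"yaw":-0.02},{"gripper":40,"dp":[-0.4,-0.5,15.3],"yaw":-0.02},{"gripper":40,"dp":[-0.4,-0.5,15.3],"yaw":-0.02},{"gripper":40,"dp":[-0.4,-0.5,15.3],"yaw":-0.02},{"gripper":40,"dp":[-0.4,-0.5,15.3],"yaw":-0.02},{"gripper":40,"dp":[-0.4,-0.5,15.3],"yaw":-0.02},{"gripper":40,"dp":[-0.4,-0.5,15.3],"yaw":-0.02},{"gripper":40,"dp":[-0.4,-0.5,15.3],"yaw":-0.02},{"gripper":40,"dp":[-0.4,-0.5,15.3],"yaw":-0.02}]'
```

```text
time: 3.4
position: [0.5162, 0.4095, 0.0997]
ee_rot: [0.0, -0.24, 0.971, 0.0]
wrist_force: [-0.3, -0.5, 1.8]
grip_width: 0.0547
finger_force: 29.9
```

```bash
python3 -m creep '[{"gripper":40,"dp":[0,0,-4],"yaw":0},{"gripper":40,"dp":[0,0,-9],"yaw":0},{"gripper":40,"dp":[0,0,-15],"yaw":0},{"gripper":40,"dp":[6.6,-21.2,-20],"yaw":0.61},{"gripper":40,"dp":[6.6,-21.2,-20],"yaw":0.61},{"gripper":40,"dp":[6.6,-21.2,-20],"yaw":0.61},{"gripper":40,"dp":[6.6,-21.2,-20],"yaw":0.61},{"gripper":40,"dp":[6.6,-21.2,-20],"yaw":0.61},{"gripper":40,"dp":[6.6,-21.2,-20],"yaw":0.61},{"gripper":40,"dp":[6.6,-21.2,-20],"yaw":0.61}]'
python3 - <<'E'
from h import *
p,R,s=pose();c=camera_model("wrist");a=snapshot("wrist");np.savez("w2.npz",a=a)
print(s["time"],p,R.round(3),s["grip_width"])
cv2.imwrite("pics/w2.png",cv2.cvtColor(cv2.resize((255*(a/255.)**.6).astype(np.uint8),(800,600)),cv2.COLOR_RGB2BGR))
E
```

```text
time: 4.65
position: [0.5561, 0.1924, 0.2992]
ee_rot: [-0.0, 0.062, 0.998, -0.0]
wrist_force: [-0.9, 0.5, -1.2]
grip_width: 0.0546
finger_force: 29.9
4.65 [0.55605828 0.19240312 0.29920333] [[-0.992  0.123 -0.001]
 [ 0.123  0.992 -0.   ]
 [ 0.001 -0.    -1.   ]] 0.05457852701842355
```

View pics/w2.png

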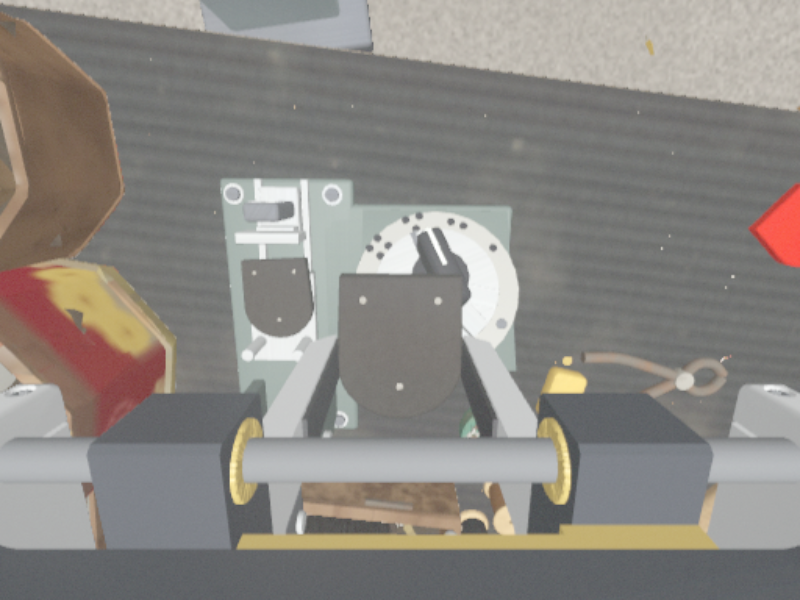

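Wrist view: base corners at (222,180), (352,180), (512,206) and (517,372), anvil lift tacks at (254,272), (292,270) and (279,319), and held lift tacks at (363,300), (438,300) and (399,387). The dial bar points at three pips.

```bash
python3 - <<'E'
from h import *
p,R,s=pose();c=camera_model("wrist")
k=lambda q:np.array(q)*.64
W=np.array([onz(c,*k(q),.014)[:2] for q in[(222,180),(352,180),(512,206),(517,372)]])
m=np.array([[-.105,-.055],[-.105,.06],[-.084,.198],[.053,.198]])
a=m-m.mean(0);b=W-W.mean(0)
y=np.arctan2((a[:,0]*b[:,1]-a[:,1]*b[:,0]).sum(),(a*b).sum());r=np.array([[np.cos(y),-np.sin(y)],[np.sin(y),np.cos(y)]])
t=W.mean(0)-r@m.mean(0);print("press",t,y,((m@r.T+t-W)*1000).round(1).tolist())
P=lambda q,z:(r.T@(onz(c,*k(q),z)[:2]-t)*1000).round(1)
print("anvil tacks",[P(q,.05) for q in[(254,272),(292,270),(279,319)]])
print("anvil lift edge/round/sides",[P(q,.05) for q in[(243,262),(305,259),(280,337)]])
print("held",[P(q,.2095) for q in[(363,300),(438,300),(399,387)]],"tcp",r.T@(p[:2]-t)*1000)
print("plate corner -28? 50",[P(q,.04) for q in[(252,361),(306,358)]])
print("gauge face",[P(q,.068) for q in[(236,243),(298,241)]],"block top",[P(q,.078) for q in[(247,204),(247,217)]])
# dial bar: axis point and grip height via top view
ct=camera_model("top");print("bar tip tri",tri(c,k((428,232)),ct,(250+172*.22,147+360*.22)),)
E
```

```text
press [0.57217378 0.0929013 ] -0.12834973234802835 [[3.8, -0.3], [5.0, 4.3], [5.4, 4.9], [-14.2, -8.9]]
anvil tacks [array([-36.6, -21.7]), array([-38.4,   9.1]), array([ 3.1, -4.2])]
anvil lift edge/round/sides [array([-44.7, -29.9]), array([-47.4,  20. ]), array([18.9, -4.4])]
held [array([-55.8,  80.2]), array([-56. , 112.2]), array([-15.4,  95.8])] tcp [-28.64490904  96.54345268]
plate corner -28? 50 [array([ 45.1, -33.6]), array([42. , 14.2])]
gauge face [array([-62.2, -27.1]), array([-63.9,  19.6])] block top [array([-91.1, -12.8]), array([-82. , -13.6])]
bar tip tri (array([0.5131314 , 0.21781557, 0.08147172]), np.float64(0.004080345384918971))
```

```bash
python3 - <<'E'
from h import *
p,R,s=pose();c=camera_model("wrist")
k=lambda q:np.array(q)*.64
W=np.array([onz(c,*k(q),.014)[:2] for q in[(222,180),(352,180),(512,206)]])
m=np.array([[-.105,-.055],[-.105,.06],[-.084,.198]])
a=m-m.mean(0);b=W-W.mean(0)
y=np.arctan2((a[:,0]*b[:,1]-a[:,1]*b[:,0]).sum(),(a*b).sum());r=np.array([[np.cos(y),-np.sin(y)],[np.sin(y),np.cos(y)]])
t=W.mean(0)-r@m.mean(0);print("press",t,y,((m@r.T+t-W)*1000).round(1).tolist())
P=lambda q,z:(r.T@(onz(c,*k(q),z)[:2]-t)*1000).round(1)
print("anvil tacks",[P(q,.05) for q in[(254,272),(292,270),(279,319)]])
print("held",[P(q,.2095) for q in[(363,300),(438,300),(399,387)]],"tcp",r.T@(p[:2]-t)*1000)
print("gauge face",[P(q,.068) for q in[(236,243),(298,241)]],"block top",[P(q,.078) for q in[(244,204),(292,217)]])
print("pins top",[P(q,.074) for q in[(249,355),(308,344)]], [P(q,.04) for q in[(249,355),(308,344),(263,342),(297,340)]])
a=np.load("w2.npz")["a"];ct=np.load("s0.npz")["top"]
A=cv2.resize(a[105:285,135:345],(630,540),interpolation=2)
cv2.imwrite("pics/w2c.png",cv2.cvtColor(A,cv2.COLOR_RGB2BGR))
E
```

```text
press [0.56763856 0.0901499 ] -0.12589867540358907 [[-0.7, -3.3], [0.3, 1.3], [0.4, 2.0]]
anvil tacks [array([-32.5, -18.4]), array([-34.2,  12.5]), array([ 7.2, -0.9])]
held [array([-51.5,  83.7]), array([-51.6, 115.6]), array([-11. ,  99.1])] tcp [-24.2543508   99.91246213]
gauge face [array([-58.1, -23.6]), array([-59.7,  23. ])] block top [array([-87. , -11.4]), array([-78. ,  22.1])]
pins top [array([ 29.5, -19.4]), array([20.1, 27.7])] [array([ 43.5, -32.5]), array([33.1, 19.8]), array([ 31.4, -19.3]), array([29.4, 10.4])]
```

View pics/w2c.png

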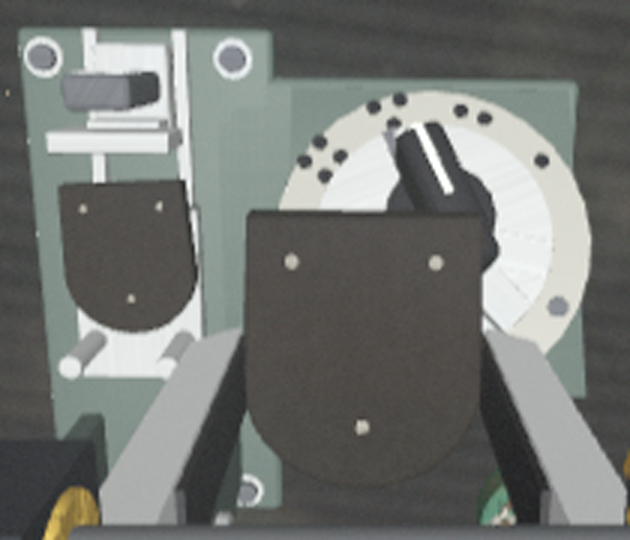

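The held lift is square to the press. The bottom lift is about 8 mm short of the pins, and the pin check puts the press at about (0.566, 0.090). Lower the lift over the nest, about 4 mm short of the pins.

```bash
python3 -m creep '[{"gripper":40,"dp":[-1.2,-6,0],"yaw":0},{"gripper":40,"dp":[-2.2,-9.9,0],"yaw":0},{"gripper":40,"dp":[-2.2,-9.9,0],"yaw":0},{"gripper":40,"dp":[-2.2,-9.9,5],"yaw":0},{"gripper":40,"dp":[-2.2,-9.9,10],"yaw":0},{"gripper":40,"dp":[-2.2,-9.9,13],"yaw":0},{"gripper":40,"dp":[-2.2,-9.9,14],"yaw":0},{"gripper":40,"dp":[-2.2,-9.9,14.5],"yaw":0},{"gripper":40,"dp":[-2.2,-9.9,14.8],"yaw":0},{"gripper":40,"dp":[-2.2,-9.9,14.8],"yaw":0},{"gripper":40,"dp":[-2.2,-9.9,14.8],"yaw":0}]'
python3 - <<'E'
from h import *
p,R,s=pose();c=camera_model("wrist");a=snapshot("wrist");np.savez("w3.npz",a=a)
print(p,s["wrist_force"])
cv2.imwrite("pics/w3.png",cv2.cvtColor(cv2.resize(a[100:300,150:380],(690,600),interpolation=2),cv2.COLOR_RGB2BGR))
E
```

```text
time: 6.08
position: [0.5662, 0.0902, 0.1523]
ee_rot: [0.0, 0.063, 0.998, 0.0]
wrist_force: [0.4, -0.4, -1.3]
grip_width: 0.0547
finger_force: 29.9
[0.56618328 0.09016243 0.15233719] [ 0.37452096 -0.3809003  -1.34856484]
```

View pics/w3.png

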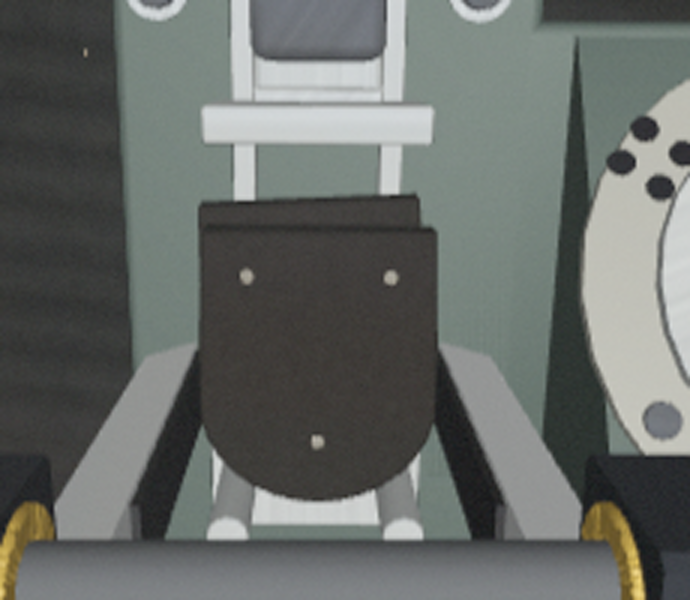

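The top lift is centred over the anvil (column 317, gauge centre 318), short of the pins, with the bottom lift slightly askew beneath it. Lower 2 mm, release and rise.

```bash
python3 -m creep '[{"gripper":40,"dp":[0,0,0.15],"yaw":0},{"gripper":40,"dp":[0,0,0.2],"yaw":0},{"gripper":40,"dp":[0,0,0.2],"yaw":0},{"gripper":74,"dp":[0,0,0.2],"yaw":0},{"gripper":74,"dp":[0,0,0.2],"yaw":0},{"gripper":74,"dp":[0,0,0.2],"yaw":0},{"gripper":74,"dp":[0,0,-1],"yaw":0},{"gripper":74,"dp":[0,0,-5],"yaw":0},{"gripper":0,"dp":[0,0,-10],"yaw":0},{"gripper":0,"dp":[0,0,-13],"yaw":0},{"gripper":0,"dp":[10,0,-13],"yaw":0},{"gripper":0,"dp":[10,0,-13],"yaw":0},{"gripper":0,"dp":[10,0,-13],"yaw":0},{"gripper":0,"dp":[10,0,-13],"yaw":0}]'
python3 - <<'E'
from h import *
p,R,s=pose();c=camera_model("wrist");a=snapshot("wrist");np.savez("w4.npz",a=a)
print(p,R.round(3),s["grip_width"])
cv2.imwrite("pics/w4.png",cv2.cvtColor(a,cv2.COLOR_RGB2BGR))
E
```

```text
time: 7.88
position: [0.4674, 0.1027, 0.2825]
ee_rot: [0.001, 0.063, 0.998, 0.0]
wrist_force: [0.7, -0.8, -0.4]
grip_width: 0.0134
finger_force: 0.0
[0.46735321 0.10267026 0.28253521] [[-0.992  0.125  0.001]
 [ 0.125  0.992  0.001]
 [-0.001  0.001 -1.   ]] 0.013430719478003941
```

View pics/w4.png

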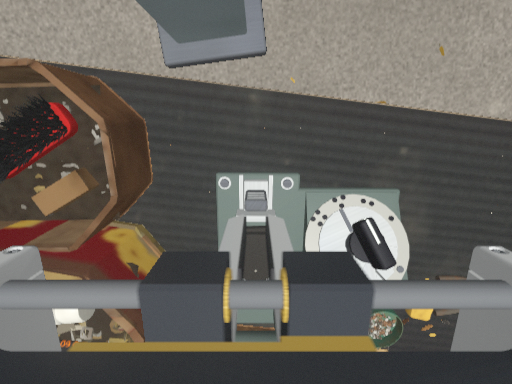

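Top lift released; the gauge block is at (256,198), ahead of the shut fingers. Go down in front of it and push.

```bash
python3 -m creep '[{"gripper":0,"dp":[1,0,3],"yaw":0},{"gripper":0,"dp":[1,0,8],"yaw":0},{"gripper":0,"dp":[1,0,12],"yaw":0},{"gripper":0,"dp":[1,0,13.5],"yaw":0},{"gripper":0,"dp":[1,0,13.5],"yaw":0},{"gripper":0,"dp":[1,0,13.5],"yaw":0},{"gripper":0,"dp":[0.3,0,13.5],"yaw":0},{"gripper":0,"dp":[-0.3,0,13.5],"yaw":0},{"gripper":0,"dp":[-0.8,0,13.5],"yaw":0},{"gripper":0,"dp":[-1.2,0,13.5],"yaw":0},{"gripper":0,"dp":[-1.6,0,13.5],"yaw":0},{"gripper":0,"dp":[-1.9,0,13.5],"yaw":0},{"gripper":0,"dp":[-1.9,0,13.5],"yaw":0}]'
```

```text
time: 9.55
position: [0.4858, 0.1002, 0.1466]
ee_rot: [0.0, 0.063, 0.998, -0.0]
wrist_force: [-0.2, -0.1, 0.4]
grip_width: 0.0005
finger_force: 0.0
```

```bash
python3 -m creep '[{"gripper":0,"dp":[-0.2,0,0],"yaw":0},{"gripper":0,"dp":[-0.4,0,0],"yaw":0},{"gripper":0,"dp":[-0.6,0,0],"yaw":0},{"gripper":0,"dp":[-0.6,0,0],"yaw":0}]'
python3 - <<'E'
from h import *
p,R,s=pose();print(s["torque"]);a=snapshot("wrist");b=snapshot("top");np.savez("w5.npz",a=a)
A=cv2.resize(a[130:290,150:380],(575,400),interpolation=2);B=cv2.resize(b[170:257,290:360],(222,276),interpolation=2)
C=np.zeros((400,797,3),np.uint8);C[:,:575]=A;C[:276,575:]=B
cv2.imwrite("pics/w5.png",cv2.cvtColor(C,cv2.COLOR_RGB2BGR))
E
```

```text
time: 10.05
position: [0.4917, 0.0994, 0.1467]
ee_rot: [0.0, 0.063, 0.998, -0.0]
wrist_force: [-0.3, 0.1, -0.4]
grip_width: 0.0002
finger_force: 0.3
[-0.04114742  0.13951568 -0.03615509]
```

View pics/w5.png

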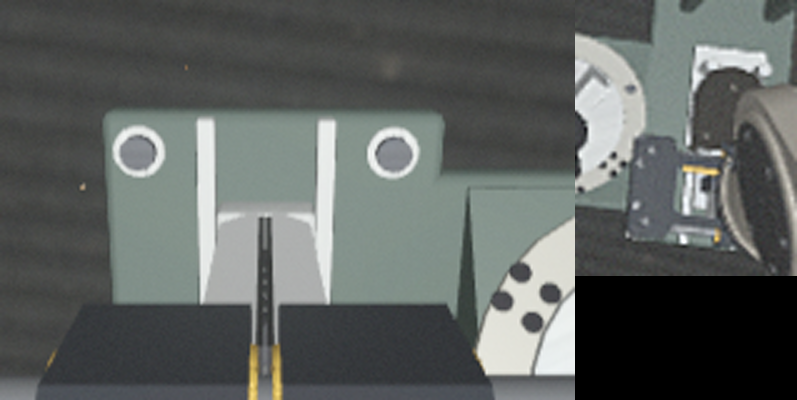

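```bash
python3 -m creep '[{"gripper":0,"dp":[-0.2,0,0],"yaw":0},{"gripper":0,"dp":[-0.2,0,0],"yaw":0}]'; python3 -m creep '[{"gripper":0,"dp":[-0.15,0,0],"yaw":0},{"gripper":0,"dp":[-0.15,0,0],"yaw":0}]'
```

```text
time: 10.4
position: [0.4931, 0.0993, 0.1466]
ee_rot: [-0.001, 0.063, 0.998, -0.0]
wrist_force: [-4.7, 0.6, 3.1]
grip_width: 0.0005
finger_force: 2.5
time: 10.65
position: [0.4935, 0.0992, 0.1464]
ee_rot: [-0.002, 0.063, 0.998, -0.0]
wrist_force: [-11.9, 1.6, 9.0]
grip_width: 0.0006
finger_force: 6.1
```

Gauge seated at about 12 N. Back off, rise, and go over the dial.

```bash
python3 -m creep '[{"gripper":0,"dp":[1,0,0],"yaw":0},{"gripper":0,"dp":[2,0,0],"yaw":0},{"gripper":0,"dp":[2,0,-5],"yaw":0},{"gripper":0,"dp":[2,0,-10],"yaw":0},{"gripper":45,"dp":[-2,6,-13],"yaw":0},{"gripper":45,"dp":[-4.3,12,-13],"yaw":0},{"gripper":45,"dp":[-4.3,12,-13],"yaw":0},{"gripper":45,"dp":[-4.3,12,-13],"yaw":0},{"gripper":45,"dp":[-4.3,12,-13],"yaw":0}]'
python3 - <<'E'
from h import *
p,R,s=pose();a=snapshot("wrist");np.savez("w6.npz",a=a)
print(p,R.round(3),s["grip_width"])
cv2.imwrite("pics/w6.png",cv2.cvtColor(cv2.resize(a[90:290,130:380],(750,600),interpolation=2),cv2.COLOR_RGB2BGR))
E
```

```text
time: 11.78
position: [0.552, 0.2111, 0.2764]
ee_rot: [-0.0, 0.064, 0.998, -0.0]
wrist_force: [-0.0, 0.5, -0.9]
grip_width: 0.0419
finger_force: 0.0
[0.55202743 0.21114904 0.27640246] [[-0.992  0.127 -0.001]
 [ 0.127  0.992 -0.001]
 [ 0.001 -0.001 -1.   ]] 0.04185935129963773
```

View pics/w6.png

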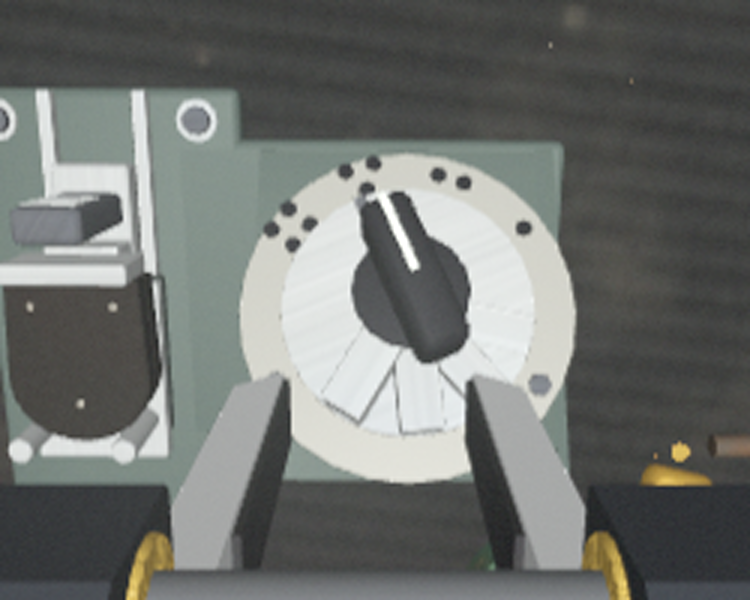

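Both lifts are now flush under the gauge, with the round end at the pins (around (80,435)). Dial pips: 1 at (524,228), 2 at (452,178), 3 at (362,174), 4 at (291,226). The bar runs from (392,195) to (440,355).

```bash
python3 - <<'E'
from h import *
p,R,s=pose();c=camera_model("wrist");y=-.127
r=Rn.from_euler("z",y).as_matrix();cs,sn=np.cos(np.radians(28)),np.sin(np.radians(28))
d=r@[-cs,0,-sn];e=r@[0,1,0];n=r@[-sn,0,cs];t=np.array([.566,.0897,0])
k=lambda q:np.array(q)/3+[130,90]
A=[];b=[]
for q,an in(((524,228),54),((451.5,178.5),18),((362,174),-18),((291,226),-54)):
    X=.059*(np.cos(np.radians(an))*d+np.sin(np.radians(an))*e);o,v=ray(c,*k(q));v/=np.linalg.norm(v)
    Pm=np.eye(3)-np.outer(v,v);A.append(Pm);b.append(Pm@(o-X))
C,res,*_=np.linalg.lstsq(np.vstack(A),np.hstack(b),rcond=None);print("face",C,"press",r.T@(C-t),"res",res)
for q in[(416,275)]:
    o,v=ray(c,*k(q));h=np.linalg.lstsq(np.c_[n,-v],o-C,rcond=None)[0];T=C+h[0]*n;G=T-.01*n
    print("h",h[0],"miss",np.linalg.norm(T-o-h[1]*v),"grip",G,"press",r.T@(G-t),"tool cm",R.T@(G-p)*100)
# bar angle: intersect ends with top plane
E_=[]
for q in((388,195),(440,358)):
    o,v=ray(c,*k(q));E_.append(o+v*((T-o)@n)/(v@n))
w=E_[0]-E_[1];print("len",np.linalg.norm(w),"angle from down, deg left",np.degrees(np.arctan2(w@e,w@d)),"mid off",((sum(E_)/2-T)@np.c_[d,e]))
E
```

```text
face [0.56324932 0.22140948 0.05158099] press [-0.0194107   0.13030034  0.05158099] res [2.54977211e-06]
h 0.05147133474034548 miss 0.0007529872271020208 grip [0.54393651 0.22387548 0.08819801] press [-0.03888032  0.13030034  0.08819801] tool cm [ 0.96783516  1.17423222 18.83786613]
len 0.058985537060169714 angle from down, deg left -16.61882085298533 mid off [ 3.77878752e-05 -1.40420410e-04]
```

```bash
python3 -m creep '[{"gripper":45,"dp":[1,1.2,2],"yaw":-0.18},{"gripper":45,"dp":[1,1.2,4],"yaw":-0.35},{"gripper":45,"dp":[1,1.2,6],"yaw":-0.35},{"gripper":45,"dp":[1,1.2,8],"yaw":-0.35},{"gripper":45,"dp":[1,1.2,9.3],"yaw":-0.35},{"gripper":45,"dp":[1,1.2,9.9],"yaw":-0.35},{"gripper":45,"dp":[1,1.2,9.9],"yaw":-0.35},{"gripper":0,"dp":[1,1.2,9.9],"yaw":-0.35},{"gripper":0,"dp":[1,1.2,9.9],"yaw":-0.35},{"gripper":0,"dp":[1,1.2,9.9],"yaw":-0.35},{"gripper":0,"dp":[1,1.2,9.9],"yaw":-0.35},{"gripper":0,"dp":[1,1.2,9.9],"yaw":-0.35}]'
```

```text
time: 13.32
position: [0.5442, 0.2199, 0.1775]
ee_rot: [-0.001, -0.109, 0.994, -0.003]
wrist_force: [-2.4, -26.2, 9.6]
grip_width: 0.0333
finger_force: 49.7
```

Only the -y finger is touching (33 mm, 26 N sideways), so it is too low. Open, rise 9 mm and close again.

```bash
python3 -m creep '[{"gripper":50,"dp":[0,0,0],"yaw":0},{"gripper":50,"dp":[0,0,0],"yaw":0},{"gripper":50,"dp":[0,0,-0.9],"yaw":0},{"gripper":50,"dp":[0,0,-0.9],"yaw":0}]'
python3 - <<'E'
from h import *
p,R,s=pose();print(p,s["wrist_force"],s["grip_width"])
a=snapshot("wrist");b=snapshot("side");np.savez("w7.npz",a=a)
A=cv2.resize(a[110:310,150:380],(460,400),interpolation=2);B=cv2.resize(b[130:230,220:305],(340,400),interpolation=2)
cv2.imwrite("pics/w7.png",cv2.cvtColor(np.hstack([A,B]),cv2.COLOR_RGB2BGR))
E
```

```text
time: 13.82
position: [0.5448, 0.2264, 0.1879]
ee_rot: [0.001, -0.112, 0.994, 0.001]
wrist_force: [0.1, 0.9, 0.0]
grip_width: 0.0471
finger_force: 0.0
[0.54483037 0.22638798 0.18785499] [0.11819213 0.90453823 0.00692767] 0.04709736388091176
```

View pics/w7.png

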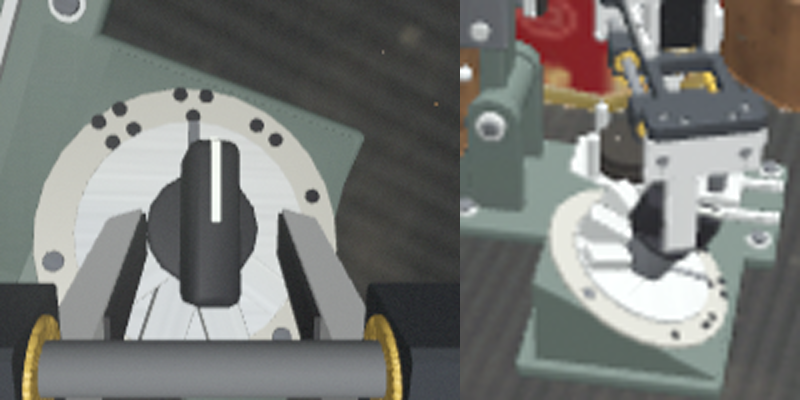

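I had already viewed 10 pictures, so that was one over the limit; from here on I work by numbers only. It showed the bar aligned and centred between the fingers, and that the first closing had caught the round skirt (33 mm) under the bar. Close 3 mm lower than now.

```bash
python3 -m creep '[{"gripper":50,"dp":[0,0,0.3],"yaw":0},{"gripper":50,"dp":[0,0,0.3],"yaw":0},{"gripper":0,"dp":[0,0,0.3],"yaw":0},{"gripper":0,"dp":[0,0,0.3],"yaw":0},{"gripper":0,"dp":[0,0,0.3],"yaw":0},{"gripper":0,"dp":[0,0,0.3],"yaw":0},{"gripper":0,"dp":[0,0,0.3],"yaw":0}]'
```

```text
time: 14.8
position: [0.5454, 0.2219, 0.1837]
ee_rot: [0.0, -0.11, 0.994, -0.002]
wrist_force: [4.3, -17.9, 7.5]
grip_width: 0.0292
finger_force: 34.0
```

Still catching the skirt (29 mm). Change of method: push the bar's white end, which overhangs the skirt, sideways with shut fingers.

```bash
python3 -m creep '[{"gripper":55,"dp":[0,0,0],"yaw":0},{"gripper":55,"dp":[0,0,0],"yaw":0},{"gripper":55,"dp":[0,0,-2],"yaw":0},{"gripper":0,"dp":[0,0,-5],"yaw":0},{"gripper":0,"dp":[3.6,-3.3,-5],"yaw":0.18},{"gripper":0,"dp":[3.6,-3.3,-5],"yaw":0.35},{"gripper":0,"dp":[3.6,-3.3,-5],"yaw":0.35},{"gripper":0,"dp":[3.6,-3.3,-5],"yaw":0.35},{"gripper":0,"dp":[3.6,-3.3,-5],"yaw":0.35}]'
python3 - <<'E'
from h import *
p,R,s=pose();r=Rn.from_euler("z",-.127).as_matrix();print((r.T@(p-[.566,.0897,0])*1000).round(1),R.round(3)[:,1],s["grip_width"])
E
```

```text
time: 15.92
position: [0.5166, 0.186, 0.2335]
ee_rot: [-0.0, 0.061, 0.998, -0.0]
wrist_force: [0.4, -0.2, -0.4]
grip_width: 0.0002
finger_force: 0.0
[-61.2  89.3 233.5] [ 0.123  0.992 -0.   ] 0.00016760004383456907
```

```bash
python3 -m creep '[{"gripper":0,"dp":[0,0,3],"yaw":0},{"gripper":0,"dp":[0,0,5],"yaw":0},{"gripper":0,"dp":[0,0,6],"yaw":0},{"gripper":0,"dp":[0,0,6],"yaw":0},{"gripper":0,"dp":[0,0.6,6],"yaw":0},{"gripper":0,"dp":[0,1.1,6],"yaw":0},{"gripper":0,"dp":[0,1.5,6],"yaw":0},{"gripper":0,"dp":[0,1.8,6],"yaw":0},{"gripper":0,"dp":[0,2.1,6],"yaw":0},{"gripper":0,"dp":[0,2.3,6],"yaw":0},{"gripper":0,"dp":[0,2.5,6],"yaw":0},{"gripper":0,"dp":[0,2.5,6],"yaw":0}]'
```

```text
time: 17.42
position: [0.5174, 0.2091, 0.1726]
ee_rot: [-0.003, 0.063, 0.998, -0.002]
wrist_force: [-9.9, -8.6, -2.5]
grip_width: 0.0002
finger_force: 6.1
```

```bash
python3 -m creep '[{"gripper":0,"dp":[0,-1,0],"yaw":0},{"gripper":0,"dp":[0,-2,0],"yaw":0},{"gripper":0,"dp":[0,-2,-4],"yaw":0},{"gripper":0,"dp":[0,-2,-8],"yaw":0},{"gripper":45,"dp":[-3,0.7,-10.3],"yaw":0},{"gripper":45,"dp":[-3,0.7,-10.3],"yaw":0},{"gripper":45,"dp":[-3,0.7,-10.3],"yaw":0},{"gripper":45,"dp":[-3,0.7,-10.3],"yaw":0}]'
cat > dial.py <<'E'
from h import *
p,R,s=pose();c=camera_model("wrist");a=snapshot("wrist");np.savez("w8.npz",a=a)
r=Rn.from_euler("z",-.127).as_matrix();k=np.radians(28)
d=r@[-np.cos(k),0,-np.sin(k)];e=r@[0,1,0];n=r@[-np.sin(k),0,np.cos(k)]
G=np.array([.5439,.2250,.0882]);T=G+.01*n
def onp(u,v):
    o,w=ray(c,u,v);X=o+w*((T-o)@n)/(w@n)-T;return np.array([X@d,X@e])*1000
# dark bar mask over the disc: points within 35 mm of axis
vv,uu=np.mgrid[0:384,0:512]
uv=proj(c,T);x0,y0=uv.astype(int)
w=a[y0-45:y0+45,x0-45:x0+45].astype(int);br=w.max(2)
dark=(br<75).astype(np.uint8)
white=((w.min(2)>150)&(cv2.dilate(cv2.erode(dark,np.ones((2,2))),np.ones((9,9)))>0)).astype(np.uint8)
nn,lb,st,ce=cv2.connectedComponentsWithStats(white)
for i in range(1,nn):
    if st[i,4]>8:
        ys,xs=np.nonzero(lb==i);pt=np.array([onp(x+x0-45,y+y0-45) for x,y in zip(xs,ys)])
        cc=pt.mean(0);ev,V=np.linalg.eigh(np.cov((pt-cc).T));ax=V[:,1]*np.sign(V[0,1])
        print(st[i],"centre mm(down,left)",cc.round(1),"len",4*ev[1]**.5,"wid",4*ev[0]**.5,"axis deg left",np.degrees(np.arctan2(ax[1],ax[0])).round(1),"radial",np.degrees(np.arctan2(cc[1],cc[0])).round(1))
E
python3 dial.py
```

```text
time: 18.42
position: [0.5497, 0.213, 0.2761]
ee_rot: [-0.0, 0.063, 0.998, -0.0]
wrist_force: [0.5, -0.4, 0.2]
grip_width: 0.0371
finger_force: 0.0
[28  5  9  8 47] centre mm(down,left) [ 38.4 -13. ] len 12.465373151919119 wid 8.923850449798218 axis deg left 62.3 radial -18.7
[ 34   7  32  29 302] centre mm(down,left) [27.5  8.1] len 37.18214589083437 wid 27.578341199259278 axis deg left 55.0 radial 16.3
[27 66 20 12 95] centre mm(down,left) [-29.2  -9.1] len 26.27743816438129 wid 9.011908928247655 axis deg left -81.6 radial -162.6
[ 1 78  5 12 24] centre mm(down,left) [-38.2 -42. ] len 14.014506800377058 wid 2.3001856954472784 axis deg left 14.2 radial -132.3
[ 8 78  4 12 39] centre mm(down,left) [-38.3 -34.9] len 13.951989224818902 wid 3.6581232707535545 axis deg left -4.6 radial -137.7
[57 80  3 10 23] centre mm(down,left) [-39.6  11.9] len 10.844706803613759 wid 2.5730962175986134 axis deg left 9.3 radial 163.3
[63 80  5 10 30] centre mm(down,left) [-39.1  19.1] len 11.16106107075845 wid 3.4411394574496996 axis deg left -12.6 radial 153.9
```

```bash
cat > dial2.py <<'E'
from dial import *
print("---")
P=[];Q=[]
for yy in range(90):
    for xx in range(90):
        q=onp(xx+x0-45,yy+y0-45);P.append(q);Q.append(br[yy,xx])
P=np.array(P);Q=np.array(Q);rr=np.hypot(*P.T);an=np.degrees(np.arctan2(P[:,1],P[:,0]))
for lo,hi in((-70,70),):
    for r1,r2 in((19,23),(23,28)):
        m=(rr>r1)&(rr<r2)&(an>lo)&(an<hi)&(Q<90);print(r1,m.sum(),np.median(an[m]).round(1),np.percentile(an[m],[10,90]).round(1))
m=(rr<30)&(Q<60);cc=P[m].mean(0);ev,V=np.linalg.eigh(np.cov((P[m]-cc).T));ax=V[:,1]*np.sign(V[0,1]);print(cc,np.degrees(np.arctan2(ax[1],ax[0])))
E
python3 dial2.py | sed '1,/---/d'
```

```text
19 49 5.3 [-8.4 33.9]
23 62 14.0 [-2.8 30.9]
[nan nan] nandial2.py:11: RuntimeWarning: Mean of empty slice.
  m=(rr<30)&(Q<60);cc=P[m].mean(0);ev,V=np.linalg.eigh(np.cov((P[m]-cc).T));ax=V[:,1]*np.sign(V[0,1]);print(cc,np.degrees(np.arctan2(ax[1],ax[0])))
  ret = um.true_divide(
  avg = a.mean(axis, **keepdims_kw)
dial2.py:11: RuntimeWarning: Degrees of freedom <= 0 for slice
  m=(rr<30)&(Q<60);cc=P[m].mean(0);ev,V=np.linalg.eigh(np.cov((P[m]-cc).T));ax=V[:,1]*np.sign(V[0,1]);print(cc,np.degrees(np.arctan2(ax[1],ax[0])))
  c *= np.true_divide(1, fact)
  c *= np.true_divide(1, fact)
```

```bash
cat > d3.py <<'E'
from h import *
import dial as D
for r0 in(18,22,26):
    print(r0,[(t,int(D.a[tuple(np.round(proj(D.c,D.T+r0/1000*(np.cos(np.radians(t))*D.d+np.sin(np.radians(t))*D.e))).astype(int)[::-1])].max())) for t in range(-60,76,6)])
E
python3 d3.py | grep -v centre
```

```text
18 [(-60, 83), (-54, 119), (-48, 214), (-42, 215), (-36, 230), (-30, 232), (-24, 230), (-18, 72), (-12, 72), (-6, 77), (0, 77), (6, 227), (12, 255), (18, 83), (24, 79), (30, 78), (36, 75), (42, 159), (48, 230), (54, 229), (60, 229), (66, 232), (72, 233)]
22 [(-60, 231), (-54, 231), (-48, 234), (-42, 230), (-36, 232), (-30, 230), (-24, 230), (-18, 228), (-12, 82), (-6, 72), (0, 78), (6, 74), (12, 255), (18, 98), (24, 78), (30, 73), (36, 85), (42, 231), (48, 228), (54, 230), (60, 229), (66, 230), (72, 229)]
26 [(-60, 231), (-54, 233), (-48, 230), (-42, 231), (-36, 229), (-30, 229), (-24, 228), (-18, 231), (-12, 231), (-6, 113), (0, 74), (6, 73), (12, 255), (18, 97), (24, 77), (30, 69), (36, 227), (42, 227), (48, 230), (54, 231), (60, 227), (66, 229), (72, 229)]
```

Bar angle is 18.3° left of straight down, so the dial is at two pips. Now refine the handle position from the two fixed views by colour.

```bash
python3 - <<'E'
from h import *
d=np.load("s0.npz");ct,cs=camera_model("top"),camera_model("side");cw=camera_model("wrist")
r=Rn.from_euler("z",-.127).as_matrix();t=np.array([.566,.0897,0])
C={}
for n,(x1,y1,x2,y2) in(("top",(335,125,410,155)),("side",(215,65,245,95))):
    im=d[n][y1:y2,x1:x2];h=cv2.cvtColor(im,cv2.COLOR_RGB2HSV);m=((h[...,0]>8)&(h[...,0]<22)&(h[...,1]>130)&(h[...,2]>110)).astype(np.uint8)
    k,lb,st,ce=cv2.connectedComponentsWithStats(m);i=1+st[1:,4].argmax();print(n,st[i],ce[i]+[x1,y1]);C[n]=ce[i]+[x1,y1]
    ys,xs=np.nonzero(lb==i);j=xs.argmin(),xs.argmax();print([(xs[q]+x1,ys[q]+y1) for q in j])
    print(cv2.minAreaRect(np.c_[xs+x1,ys+y1].astype(np.float32)))
P,e=tri(ct,C["top"],cs,C["side"]);print("handle",P,e,"press",r.T@(P-t))
p,R,s=pose();print("tool cm",R.T@(P-p)*100,"q",np.round(s["joint_pos"],2),s["time"])
a=np.load("w8.npz")["a"]
for X in([.0167,0,.06],[-.0235,.016,.06],[-.0235,-.016,.06]):
    u,v=proj(cw,r@np.array(X)+t);print("tack exp",u,v)
    if 8<u<504:
        w=a[int(v)-8:int(v)+9,max(0,int(u)-8):int(u)+9].min(2);ys,xs=np.nonzero(w>140);print(" found",xs.mean()+max(0,int(u)-8),ys.mean()+int(v)-8,len(xs))
E
```

```text
top [ 17   7  42  12 192] [373.53125    138.04166667]
[(np.int64(352), np.int64(137)), (np.int64(393), np.int64(137))]
((372.6877136230469, 137.90443420410156), (41.303375244140625, 8.412569999694824), 6.709836959838867)
side [ 8  9 11 15 83] [228.61445783  81.08433735]
[(np.int64(223), np.int64(86)), (np.int64(233), np.int64(75))]
((228.80003356933594, 80.9000015258789), (5.81377649307251, 14.310833930969238), 26.56505012512207)
handle [0.66201013 0.07596445 0.30750287] 0.0011324114676600826 press [ 0.09697663 -0.0014644   0.30750287]
tool cm [-12.84041663 -12.21649299  -3.11483283] q [-0.69  0.32  0.26  1.84 -0.1   1.    1.05] 18.575
tack exp 155.3573532913141 225.79386918838898
 found 155.0 226.5 2
tack exp 165.96148683645316 193.40471086851613
 found 163.44444444444446 186.84444444444443 45
tack exp 138.36057395846836 193.3349118274935
 found 138.02702702702703 186.16216216216216 37
```

```bash
python3 -m creep '[{"gripper":60,"dp":[0,0,-6],"yaw":-0.18},{"gripper":60,"dp":[0,0,-12],"yaw":-0.36},{"gripper":60,"dp":[0,0,-18],"yaw":-0.54},{"gripper":60,"dp":[0,0,-21],"yaw":-0.72},{"gripper":60,"dp":[-4,-4,-21],"yaw":-0.9},{"gripper":60,"dp":[-8,-8,-21],"yaw":-1.08},{"gripper":60,"dp":[-12.8,-12.2,-21],"yaw":-1.26},{"gripper":60,"dp":[-12.8,-12.2,-21],"yaw":-1.44},{"gripper":60,"dp":[-12.8,-12.2,-21],"yaw":-1.57},{"gripper":60,"dp":[-12.8,-12.2,-21],"yaw":-1.57},{"gripper":60,"dp":[-12.8,-12.2,-21],"yaw":-1.57},{"gripper":60,"dp":[-12.8,-12.2,-21],"yaw":-1.57}]'
python3 - <<'E'
from h import *
p,R,s=pose();c=camera_model("wrist");a=snapshot("wrist");np.savez("w9.npz",a=a)
P=np.array([.6620,.0760,.3070]);print(R.round(3),"q",np.round(s["joint_pos"],2),"tool cm",R.T@(P-p)*100)
h=cv2.cvtColor(a,cv2.COLOR_RGB2HSV);u,v=proj(c,P);print("exp",u,v)
m=((h[...,0]>8)&(h[...,0]<22)&(h[...,1]>130)&(h[...,2]>110)).astype(np.uint8);k,lb,st,ce=cv2.connectedComponentsWithStats(m)
for i in range(1,k):
    if st[i,4]>150:
        ys,xs=np.nonzero(lb==i);print(st[i],ce[i],cv2.minAreaRect(np.c_[xs,ys].astype(np.float32)),(R.T@(onz(c,*ce[i],.307)-p)*100).round(2))
E
```

```text
time: 20.08
position: [0.6619, 0.0757, 0.4865]
ee_rot: [-0.0, -0.66, 0.751, 0.0]
wrist_force: [0.2, 0.2, 0.8]
grip_width: 0.0564
finger_force: 0.0
[[-0.128 -0.992 -0.   ]
 [-0.992  0.128  0.   ]
 [-0.     0.    -1.   ]] q [ 0.    0.33 -0.29  1.35  0.09  1.47  2.73] tool cm [-2.45825787e-02 -9.28467014e-03  1.79504674e+01]
exp 255.84932893408018 196.76401523858968
[  2  64  36  27 232] [22.84913793 79.14655172] ((21.5311222076416, 78.99170684814453), (22.545482635498047, 35.17095184326172), 75.0685806274414) [ 11.1  -21.3   17.94]
[ 247  159   17   75 1189] [254.67703953 195.51724138] ((255.0, 196.0), (74.0, 16.0), 90.0) [ 0.11 -0.13 17.95]
[ 156  337  306   14 2204] [323.43874773 345.14655172] ((308.5, 343.5), (305.0, 13.0), 0.0) [-18.4    8.08  17.96]
```

The handle is centred below, but joint 7 is at its limit; turn the tool half round in place (same grasp).

```bash
python3 -m creep '[{"gripper":60,"dp":[0,0,0],"yaw":0.18},{"gripper":60,"dp":[0,0,0],"yaw":0.36},{"gripper":60,"dp":[0,0,0],"yaw":0.54},{"gripper":60,"dp":[0,0,0],"yaw":0.72},{"gripper":60,"dp":[0,0,0],"yaw":0.9},{"gripper":60,"dp":[0,0,0],"yaw":1.08},{"gripper":60,"dp":[0,0,0],"yaw":1.26},{"gripper":60,"dp":[0,0,0],"yaw":1.44},{"gripper":60,"dp":[0,0,0],"yaw":1.62},{"gripper":60,"dp":[0,0,0],"yaw":1.8},{"gripper":60,"dp":[0,0,0],"yaw":1.98},{"gripper":60,"dp":[0,0,0],"yaw":2.16},{"gripper":60,"dp":[0,0,0],"yaw":2.34},{"gripper":60,"dp":[0,0,0],"yaw":2.52},{"gripper":60,"dp":[0,0,0],"yaw":2.7},{"gripper":60,"dp":[0,0,0],"yaw":2.88},{"gripper":60,"dp":[0,0,0],"yaw":3.06},{"gripper":60,"dp":[0,0,0],"yaw":3.14},{"gripper":60,"dp":[0,0,0],"yaw":3.14}]'
python3 - <<'E'
from h import *
p,R,s=pose();P=np.array([.6620,.0760,.3060]);print(R.round(3),"q",np.round(s["joint_pos"],2),"tool cm",R.T@(P-p)*100)
E
```

```text
time: 22.5
position: [0.6618, 0.0771, 0.4866]
ee_rot: [0.0, 0.75, 0.662, -0.0]
wrist_force: [0.2, -0.0, -0.6]
grip_width: 0.0564
finger_force: 0.0
[[ 0.124  0.992 -0.   ]
 [ 0.992 -0.124 -0.   ]
 [-0.     0.    -1.   ]] q [-0.35  0.32  0.19  1.38 -0.06  1.45 -0.29] tool cm [-0.10263952  0.03377808 18.06429185]
```

```bash
python3 -m creep '[{"gripper":60,"dp":[0,0,4],"yaw":0},{"gripper":60,"dp":[0,0,7],"yaw":0},{"gripper":60,"dp":[0,0,9],"yaw":0},{"gripper":60,"dp":[0,0,9.9],"yaw":0},{"gripper":60,"dp":[0,0,9.9],"yaw":0},{"gripper":10,"dp":[0,0,9.9],"yaw":0},{"gripper":10,"dp":[0,0,9.9],"yaw":0},{"gripper":10,"dp":[0,0,9.9],"yaw":0},{"gripper":10,"dp":[0,0,9.9],"yaw":0},{"gripper":10,"dp":[0,0,9.9],"yaw":0},{"gripper":10,"dp":[0,0,9.9],"yaw":0}]'
```

```text
time: 23.88
position: [0.6621, 0.0766, 0.3879]
ee_rot: [0.0, 0.75, 0.662, 0.0]
wrist_force: [2.5, 0.3, 0.8]
grip_width: 0.017
finger_force: 30.0
```

Handle gripped (17 mm). Lower the arm along its arc at 0.4 rad/s, first half.

```bash
python3 -m creep '[{"gripper":10,"dp":[0,-1.22,0.05],"yaw":0},{"gripper":10,"dp":[0,-2.29,0.16],"yaw":0},{"gripper":10,"dp":[0,-3.36,0.31],"yaw":0},{"gripper":10,"dp":[0,-4.41,0.52],"yaw":0},{"gripper":10,"dp":[0,-5.45,0.78],"yaw":0},{"gripper":10,"dp":[0,-6.48,1.1],"yaw":0},{"gripper":10,"dp":[0,-7.49,1.46],"yaw":0},{"gripper":10,"dp":[0,-8.48,1.87],"yaw":0},{"gripper":10,"dp":[0,-9.45,2.34],"yaw":0},{"gripper":10,"dp":[0,-10.4,2.85],"yaw":0},{"gripper":10,"dp":[0,-11.32,3.41],"yaw":0},{"gripper":10,"dp":[0,-12.21,4.01],"yaw":0},{"gripper":10,"dp":[0,-13.06,4.66],"yaw":0},{"gripper":10,"dp":[0,-13.89,5.35],"yaw":0},{"gripper":10,"dp":[0,-14.68,6.08],"yaw":0},{"gripper":10,"dp":[0,-15.43,6.85],"yaw":0},{"gripper":10,"dp":[0,-15.43,6.85],"yaw":0}]'
```

```text
time: 26.0
position: [0.5077, 0.0959, 0.3179]
ee_rot: [-0.001, 0.75, 0.662, -0.001]
wrist_force: [-0.2, 3.9, -6.5]
grip_width: 0.017
finger_force: 30.0
```

```bash
python3 -m creep '[{"gripper":10,"dp":[0,-0.71,0.8],"yaw":0},{"gripper":10,"dp":[0,-1.39,1.64],"yaw":0},{"gripper":10,"dp":[0,-2.01,2.51],"yaw":0},{"gripper":10,"dp":[0,-2.6,3.41],"yaw":0},{"gripper":10,"dp":[0,-3.14,4.34],"yaw":0},{"gripper":10,"dp":[0,-3.63,5.3],"yaw":0},{"gripper":10,"dp":[0,-4.07,6.28],"yaw":0},{"gripper":10,"dp":[0,-4.47,7.28],"yaw":0},{"gripper":10,"dp":[0,-4.81,8.3],"yaw":0},{"gripper":10,"dp":[0,-5.1,9.33],"yaw":0},{"gripper":10,"dp":[0,-5.34,10.38],"yaw":0},{"gripper":10,"dp":[0,-5.53,11.44],"yaw":0},{"gripper":10,"dp":[0,-5.66,12.5],"yaw":0},{"gripper":10,"dp":[0,-5.72,13.1],"yaw":0},{"gripper":10,"dp":[0,-5.74,13.6],"yaw":0},{"gripper":10,"dp":[0,-5.74,13.6],"yaw":0}]'
```

```text
time: 28.0
position: [0.4515, 0.103, 0.1824]
ee_rot: [-0.0, 0.75, 0.662, -0.001]
wrist_force: [-2.8, 5.7, -7.1]
grip_width: 0.0172
finger_force: 30.0
```

```bash
python3 -m creep '[{"gripper":10,"dp":[0,-0.02,0.3],"yaw":0},{"gripper":10,"dp":[0,-0.03,0.6],"yaw":0},{"gripper":10,"dp":[0,-0.03,0.8],"yaw":0},{"gripper":10,"dp":[0,-0.03,0.8],"yaw":0}]'; python3 -m creep '[{"gripper":10,"dp":[0,0,0.15],"yaw":0},{"gripper":10,"dp":[0,0,0.3],"yaw":0},{"gripper":10,"dp":[0,0,0.3],"yaw":0}]'
```

```text
time: 28.5
position: [0.4511, 0.103, 0.1746]
ee_rot: [-0.0, 0.75, 0.662, -0.001]
wrist_force: [-4.2, 4.2, -5.3]
grip_width: 0.0168
finger_force: 30.0
time: 28.88
position: [0.4511, 0.103, 0.1717]
ee_rot: [-0.0, 0.75, 0.662, -0.001]
wrist_force: [-4.0, 4.5, -4.8]
grip_width: 0.017
finger_force: 30.0
```

```bash
python3 -m creep '[{"gripper":10,"dp":[0,0,0.15],"yaw":0},{"gripper":10,"dp":[0,0,0.2],"yaw":0},{"gripper":10,"dp":[0,0,0.2],"yaw":0}]'; python3 -m creep '[{"gripper":10,"dp":[0,0,0.15],"yaw":0},{"gripper":10,"dp":[0,0,0.2],"yaw":0},{"gripper":10,"dp":[0,0,0.2],"yaw":0}]'
```

```text
time: 29.25
position: [0.4511, 0.1031, 0.1698]
ee_rot: [-0.0, 0.75, 0.662, -0.001]
wrist_force: [-5.7, 4.2, -2.8]
grip_width: 0.0169
finger_force: 30.0
time: 29.62
position: [0.4511, 0.103, 0.1679]
ee_rot: [-0.0, 0.75, 0.662, -0.001]
wrist_force: [-6.3, 4.0, -0.8]
grip_width: 0.0171
finger_force: 30.0
```

```bash
python3 -m creep '[{"gripper":10,"dp":[0,0,0.15],"yaw":0},{"gripper":10,"dp":[0,0,0.2],"yaw":0},{"gripper":10,"dp":[0,0,0.2],"yaw":0}]'; python3 -m creep '[{"gripper":10,"dp":[0,0,0.15],"yaw":0},{"gripper":10,"dp":[0,0,0.2],"yaw":0},{"gripper":10,"dp":[0,0,0.2],"yaw":0}]'
```

```text
time: 30.0
position: [0.4511, 0.103, 0.1661]
ee_rot: [-0.0, 0.75, 0.662, -0.001]
wrist_force: [-8.4, 3.4, 6.4]
grip_width: 0.017
finger_force: 30.0
time: 30.38
position: [0.4511, 0.103, 0.1645]
ee_rot: [-0.0, 0.75, 0.662, -0.0]
wrist_force: [-11.2, 2.9, 16.7]
grip_width: 0.0172
finger_force: 30.0
```

The arm is on its stop (sharp force rise). Ease off, open and rise clear, then check the handle height in the cameras.

```bash
python3 -m creep '[{"gripper":10,"dp":[0,0,-0.2],"yaw":0},{"gripper":10,"dp":[0,0,-0.3],"yaw":0},{"gripper":42,"dp":[0,0,-0.3],"yaw":0},{"gripper":42,"dp":[0,0,-0.3],"yaw":0},{"gripper":42,"dp":[0,0,-0.3],"yaw":0},{"gripper":42,"dp":[0,0,-1.5],"yaw":0},{"gripper":42,"dp":[0,0,-4],"yaw":0},{"gripper":42,"dp":[0,0,-9],"yaw":0},{"gripper":42,"dp":[0,0,-15],"yaw":0},{"gripper":42,"dp":[0,0,-20],"yaw":0},{"gripper":42,"dp":[18,0,-20],"yaw":0},{"gripper":42,"dp":[18,0,-20],"yaw":0},{"gripper":42,"dp":[18,0,-20],"yaw":0},{"gripper":42,"dp":[18,0,-20],"yaw":0},{"gripper":42,"dp":[18,0,-20],"yaw":0}]'
python3 - <<'E'
from h import *
a,b=snapshot("top"),snapshot("side");np.savez("s1.npz",top=a,side=b)
ct,cs=camera_model("top"),camera_model("side");r=Rn.from_euler("z",-.127).as_matrix();t=np.array([.566,.0897,0]);C=[]
X=r@[-.115,0,.09]+t
for im,c in((a,ct),(b,cs)):
    u,v=proj(c,X).astype(int);h=cv2.cvtColor(im[v-35:v+35,u-35:u+35],cv2.COLOR_RGB2HSV)
    m=((h[...,0]>8)&(h[...,0]<22)&(h[...,1]>130)&(h[...,2]>110)).astype(np.uint8);k,lb,st,ce=cv2.connectedComponentsWithStats(m)
    i=1+st[1:,4].argmax();C.append(ce[i]+[u-35,v-35]);print("exp",u,v,"found",C[-1],st[i])
P,e=tri(ct,C[0],cs,C[1]);print(P,e,"press",r.T@(P-t)); print(pose()[2]["position"],pose()[2]["wrist_force"])
E
```

```text
time: 32.25
position: [0.4741, 0.2811, 0.3646]
ee_rot: [0.0, 0.75, 0.661, -0.0]
wrist_force: [-0.1, -0.8, -0.9]
grip_width: 0.0395
finger_force: 0.0Traceback (most recent call last):
  File "<stdin>", line 8, in <module>
ValueError: attempt to get argmax of an empty sequence
```

```bash
cat > chk.py <<'E'
from h import *
r=Rn.from_euler("z",-.127).as_matrix();t=np.array([.566,.0897,0]);X=r@[-.115,0,.09]+t;Cs=[];K=[]
for n in("top","side","wrist"):
    c=camera_model(n);im=snapshot(n);u,v=proj(c,X).astype(int);x,y=max(0,u-40),max(0,v-40)
    print(n,u,v)
    h=im[y:v+40,x:u+40]
    if h.size==0: continue
    h=cv2.cvtColor(h,cv2.COLOR_RGB2HSV);m=((h[...,0]>8)&(h[...,0]<22)&(h[...,1]>130)&(h[...,2]>100)).astype(np.uint8);k,lb,st,ce=cv2.connectedComponentsWithStats(m)
    if k<2: continue
    i=1+st[1:,4].argmax();q=ce[i]+[x,y];print("found",q,st[i])
    if st[i,4]>30: Cs.append((c,q))
import itertools
for A,B in itertools.combinations(Cs,2):
    P,e=tri(A[0],A[1],B[0],B[1]);print(e,"press",(r.T@(P-t)).round(4))
E
python3 chk.py
```

```text
top 337 250
side 305 160
found [305.67021277 159.90425532] [37 32  8 17 94]
wrist 254 290
found [255.05042017 273.92436975] [ 36  17  11  13 119]
0.00155116271657742 press [-0.1157  0.0498  0.1247]
```

The side view shows the handle within 1 px of the level position; get the arm out of the top view for a second check.

```bash
python3 -m creep '[{"gripper":42,"dp":[28,-30,-4],"yaw":0},{"gripper":42,"dp":[28,-30,-4],"yaw":0},{"gripper":42,"dp":[28,-30,-4],"yaw":0},{"gripper":42,"dp":[28,-30,-4],"yaw":0},{"gripper":42,"dp":[28,-30,-4],"yaw":0},{"gripper":42,"dp":[28,-30,-4],"yaw":0},{"gripper":42,"dp":[28,-30,-4],"yaw":0},{"gripper":42,"dp":[28,-30,-4],"yaw":0},{"gripper":42,"dp":[28,-30,-4],"yaw":0},{"gripper":42,"dp":[28,-30,-4],"yaw":0}]'; python3 chk.py
```

```text
time: 33.75
position: [0.2127, 0.5959, 0.4043]
ee_rot: [0.0, 0.751, 0.661, 0.0]
wrist_force: [-0.1, -0.1, 1.5]
grip_width: 0.0396
finger_force: 0.0
top 337 250
found [346.39655172 251.9137931 ] [38 38 19  9 58]
side 305 160
found [305.70526316 159.89473684] [37 32  8 17 95]
wrist 409 403
0.0003074839219410013 press [-0.1149 -0.0234  0.0748]
```

```bash
python3 - <<'E'
from h import *
r=Rn.from_euler("z",-.127).as_matrix();t=np.array([.566,.0897,0]);c=camera_model("side")
for q in((305.7,159.9),):
    o,d=ray(c,*q);o,d=r.T@(o-t),r.T@d
    for y in(-.0015,0): print(y,o+d*(y-o[1])/d[1])
a=snapshot("side");g=a[110:225,215:315];h=cv2.cvtColor(g,cv2.COLOR_RGB2HSV)
for X in([.1-.215*np.cos(k),-.0015,.09+.215*np.sin(k)] for k in(-.05,0,.05,1.556)): print(X,proj(c,r@np.array(X)+t))
E
```

```text
-0.0015 [-0.11529254 -0.0015      0.08972498]
0 [-0.11532956  0.          0.09074843]
[np.float64(-0.11473130598491774), -0.0015, np.float64(0.07925447860680415)] [305.20680859 162.9549591 ]
[np.float64(-0.11499999999999999), -0.0015, np.float64(0.09)] [305.60298177 159.8087333 ]
[np.float64(-0.11473130598491774), -0.0015, np.float64(0.10074552139319584)] [305.81017739 156.60760774]
[np.float64(0.09681890581556916), -0.0015, np.float64(0.30497646531606615)] [228.92923     82.07890785]
```

The handle is at z 0.0897, so the arm is level at the two-lift stop. Hand in.

```bash
python3 -c "
from plant import ticket;print(ticket.job_done())"
```

```text
the job is handed in; nothing more can be done
None
```

I handed the job in at about 34 s: the lifts are stacked and gauged against the pins, the dial reads two pips, and the arm was lowered gently onto its stop and let go. My own checks support this, but no verdict came back, I did not measure the pad travel, and I viewed 11 pictures, one over the limit of 10.

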